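# Lift the clipper-blade block out of the interlocking supply row

### The job

The clipper blades are needed at the exam table: lift the block that carries the two toothed steel blades straight up by its grip tab out of the interlocking row, and set it down gently, upright and flat on the floor of the shallow metal tray. Leave the two other blocks seated in the row.

Things in the scene. Friction and masses are not known exactly. Their poses are not given: they have to be found in the camera images.
- blade_grip (a point): Centre (half-way up) of the upright grip tab on top of the blade block, the block to move. Tab 12 mm thick (x), 30 mm wide (y), 50 mm tall; this point lies 65 mm above the block's underside. x: through the tab's thickness, the way to pinch it; y: along the row; z up. Two toothed dark steel blades stand on the block 28 mm to the +y and -y of the tab, 25 mm tall; nothing stands before its broad faces.
- blade_block: The blade block: white plastic, 64 (x) x 70 (y) x 40 mm tall without tab, loose, about 0.25 kg. Origin: centre of its underside. A full-height T-shaped key sticks out 16 mm from its +y face, a T-shaped slot is cut in its -y face. Keys sit in the neighbours' slots with about 2 mm play, so it comes out only straight up, by over 40 mm. Same axes as its tab.
- vial_grip (a point): Centre (half-way up) of the grip tab of the vial block, with four small round amber vials at the corners of its top. Body, tab and axes as the blade block; loose, about 0.45 kg, stays in the row. The three blocks stand in any order, 72 mm apart.
- pot_grip (a point): Centre (half-way up) of the grip tab of the pot block, with two small round dark grey pots in a pair on the +y side of the tab. Body, tab and axes as the blade block; loose, about 0.45 kg, stays in the row. Rack: fixed, grey, 286 (y) x 84 mm, floor 6 mm above the table; row's tops 96 mm above the table.
- tray_in (a point): Centre of the inner floor (4 mm above the table) of the shallow open metal tray: outside 170 mm (x) by 190 mm (y), walls 4 mm thick, rim 18 mm above the table. Fixed; x and y along its sides, z up. It stands beside the rack, on either side of it.
Not all that is in view belongs to the job. Leave any red look-alike of the part that bears pot_grip alone.

How it is judged:
On the way:
1. the blade block is raised clear of its neighbours' bodies, upright and still over the row (within 25 mm of its centre line) (height (world z) of blade_grip above 0.117 m and angle between blade_grip's own z axis and vertical below 0.17 rad and x of blade_grip in the frame of vial_grip between -0.025 and 0.025 m), for 0.05 s.
At the end, for the whole second after the job is handed in: The blade block stands inside the tray, its underside within 8 mm of the tray floor, upright within 10 degrees and at rest, released; the vial block and the pot block are still seated in the row, within 12 mm of where they were and upright (z of blade_block in the frame of tray_in between -0.004 and 0.008 m and x of blade_block in the frame of tray_in between -0.055 and 0.055 m and y of blade_block in the frame of tray_in between -0.065 and 0.065 m and angle between blade_grip's own z axis and vertical below 0.17 rad and linear speed of blade_block below 0.03 m/s and angle between each of vial_grip, pot_grip's own z axis and vertical below 0.1 rad and distance of each of vial_grip, pot_grip from where it was at the start of the episode below 0.012 m); the robot touches nothing.
It fails at once if a neighbouring block is pulled up or pushed away by more than 20 mm (distance of any of vial_grip, pot_grip from where it was at the start of the episode above 0.02 m).
It fails at once if the blade block is dropped (falls free, faster than 0.7 m/s) (linear speed of blade_block above 0.7 m/s and contact force between the fingers and blade_block below 0.1 N).
It also fails if it takes over 43 s, if anything falls off the work surface, if the arm or the gripper's body presses on something with over 40 N, if the wrist force passes 120 N, or if a joint passes its speed limit or range.

### The arm

A 7-joint arm with a two-finger parallel gripper is mounted at the origin on the work surface. World frame = base frame: x ahead of the robot, y to its left, z up, the work surface at z = 0. Lengths are in m, angles in rad, forces in N, time in s.
With the tool pointing down it reaches from about 0.4 to 0.85 m from the base axis. Payload 4.5 kg.
Tool frame: the origin (TCP) lies between the finger pads; the fingertips stand ahead of it and the grasp point (between the pads) lies 11 mm behind it (arm.tip_reach is the z of the fingertips in the tool frame, in m); z points along the fingers, y is the direction in which the jaws open and shut (so a half turn about z gives the same grasp; the last joint's range is limited). The gripper opens to 85 mm and grips with 20 to 120 N. Pads are 22 mm wide; open, the fingers measure 114 mm over their backs; the gripper's body (76 mm by 85 mm) begins 54 mm behind the grasp point. The pads swing forward as they close: fully open they stand 13 mm farther back than shut.
Start: joints at [-1.281, 0.689, -0.195, 1.565, 0.157, 0.902, -0.215], TCP at [0.158, 0.605, 0.239] pointing down, gripper open.
Joint ranges: [-3.01, 3.01], [-0.46, 2.08], [-1.47, 1.51], [0.13, 2.56], [-1, 4.14], [0.04, 2.09], [-2.66, 2.66]. Speed limits (rad/s): [2.57, 2.57, 3.14, 3.14, 3.14, 3.14, 3.14].

### API

Orientations are given as a unit quaternion [x, y, z, w].
In Python, from workcell import readout, read_camera, ticket, arm gives the robot as it stands. The module is installed in compiled form; this text tells all that it offers.
- The arm moves only by the shell command python3 -m pendant 'ROWS' [FORCE]. ROWS is JSON, a list of rows, each a list of 3 entries, a list of its own where there are three numbers: the finger opening in mm, from 0 to 85.4, then the shift along the tool's x, y, z in mm, then the turn about the tool's z in rad. In form: [[claw, [dx, dy, dz], yaw], ...]. A call has 1 to 20 rows; each row is the pose to reach, as a shift and turn from the pose commanded when the call began, along the tool's axes at that moment; what a row does not reach only later rows make up. A row lasts 1/12 s, in which the tool goes at most 41.7 mm and 7.16 degrees, less where a joint would pass 70% of its speed; a pose out of reach is approached as far as the arm can. A call with a gripper value outside its range is refused whole. The fingers move at their own pace and stop on an object; FORCE is the grip in N (left out, the last holds). Time passes only in rows, so rows that repeat a pose let the fingers close. It gives the time, the measured TCP pose, the force and the opening at its end, in the units of the state.
- readout.read_state(): the state, without advancing time (a new reading comes with each control period).
- read_camera(name): name is "scene" or "side" or "wrist"; returns a dict with "image" (480x640x3 uint8, blue, green, red), "z_map" (480x640 float32, m along the optical axis (not along the pixel's ray), 0 where there is no reading), "fov_y" (degrees; the focal length in pixels is half the picture's height over the tangent of half this angle, whatever the lens; pixels are square), "cx", "cy" (the principal point, pixels), "rvec" (rotation vector, rad) and "tvec" (3), from world to camera coordinates, as OpenCV has them. Camera axes: x right, y down, z forward; pixel columns grow to the right and rows downward; lengths in m; the calibration is good to about 2 mm. A picture is of the moment at which its call begins.
- ticket.job_done(): hands the job in, once; it reports no verdict.
The state is a dict: "time_s": time; "q": joint angles; "joint_velocities": joint speeds; "joint_torque": joint torques, N m; "tcp_pos": TCP position; "tcp_rot": TCP orientation; "wrist_force": force on the tool from outside, world axes, zero at the start; "wrist_torque": the same for the moment, N m; "gripper_width": finger opening in m.
Only numpy, scipy, OpenCV 4.12 (cv2) and the standard library are available. Lean on these libraries where they do the work, as an engineer would, in place of code of your own. Each camera call takes 0.05 s, during which the arm holds its last target. There are 200 camera calls.

## Working session

There is one attempt and no reset: what is moved stays moved. The work goes in short steps, Python scripts to look and compute and a shell command to move; the robot and the scene stay as the last step left them, time stands still between calls to the robot, and variables do not carry over. Pictures are saved under pics/ and viewed, about 8 in all and at most 12, crops included, and the job is handed in when it is done.

```bash
mkdir -p pics
cat > h.py <<'E'
import numpy as np, cv2
from workcell import readout, read_camera, ticket, arm
def grab(n):
    c=read_camera(n); f=240/np.tan(np.radians(c['fov_y'])/2)
    R,_=cv2.Rodrigues(np.array(c['rvec'],float)); t=np.array(c['tvec'],float).ravel()
    v,u=np.mgrid[:480,:640]; z=c['z_map']
    P=np.stack([(u-c['cx'])/f*z,(v-c['cy'])/f*z,z],-1)
    W=(P-t)@R; W[z==0]=np.nan
    return c['image'],W,(f,c['cx'],c['cy'],R,t)
E
python3 - <<'E'
from h import *
s=readout.read_state(); print({k:np.round(v,3) for k,v in s.items()}, arm.tip_reach)
for n in("scene","side","wrist"):
    im,W,K=grab(n); cv2.imwrite(f'pics/{n}0.png',im); np.save(f'{n}0.npy',W); print(n,K, -K[3].T@K[4])
E
```

```text
{'time_s': np.float64(0.0), 'q': array([-1.281,  0.69 , -0.195,  1.566,  0.157,  0.902, -0.215]), 'joint_velocities': array([ 0.   ,  0.001, -0.001, -0.001, -0.001, -0.002, -0.001]), 'joint_torque': array([ 1.0000e-03, -5.3962e+01, -1.2670e+00, -1.5855e+01,  9.0000e-03,
        9.0000e-03,  0.0000e+00]), 'tcp_pos': array([0.158, 0.604, 0.238]), 'tcp_rot': array([ 0.128,  0.992, -0.001, -0.   ]), 'wrist_force': array([-0.471,  0.763, -0.307]), 'wrist_torque': array([ 0.067, -0.031,  0.021]), 'gripper_width': np.float64(0.085)} 0.008
scene (np.float64(591.6264552002712), 312.43652569303543, 232.3539938303922, array([[ 0.15558762,  0.98779526,  0.00728055],
       [ 0.67627148, -0.10114143, -0.72967616],
       [-0.72003429,  0.11845221, -0.68375412]]), array([-0.05286014, -0.33544221,  1.68538917])) [ 1.44861238 -0.18135018  0.90801244]
side (np.float64(477.54039668263823), 321.3337064189961, 236.87581964319494, array([[ 0.75396981, -0.65690404,  0.00257108],
       [-0.35220635, -0.40754685, -0.84252967],
       [ 0.55450899,  0.63433638, -0.53864379]]), array([-0.4768587 ,  0.24108023,  0.59390262])) [ 0.1151227  -0.59173296  0.52424525]
wrist (np.float64(424.6475022244651), 312.95867073565574, 233.53760897752065, array([[ 0.25310804,  0.96743736, -0.00112696],
       [ 0.92604616, -0.24194155,  0.28965978],
       [ 0.27995504, -0.07435884, -0.95712901]]), array([-0.62443401, -0.0381308 ,  0.38023742])) [0.08691077 0.62314938 0.37427751]
```

View pics/scene0.png

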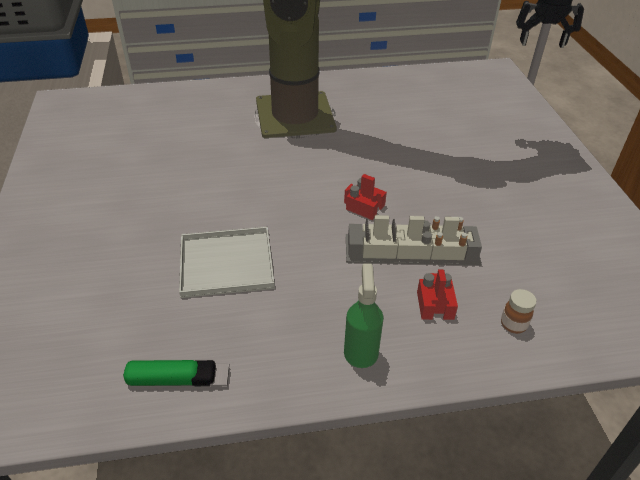

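View pics/side0.png

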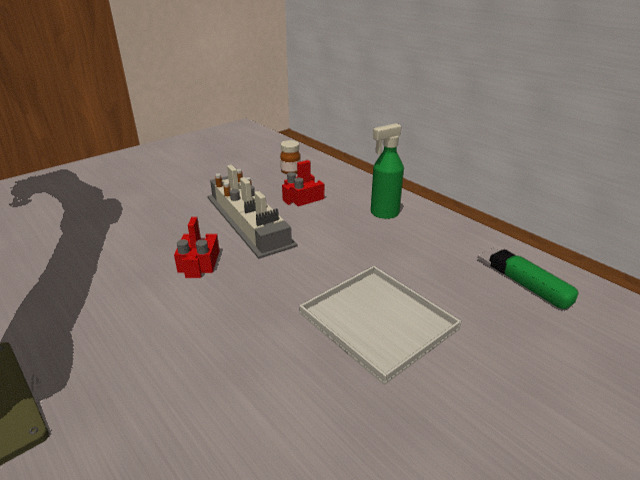

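The candidates in the scene view are the three tabs at px (381,228), (416,228) and (452,228). The dark toothed blades at (367,230) and (394,230) flank the left one, so it's the likely blade block. The pots at about (427,232) and the vials at the right belong to the other two. The two red blocks at (365,197) and (438,295) are look-alikes. Next I'll take a crop to confirm and measure the points.

Run:
```python
from h import *
im=cv2.imread('pics/scene0.png'); cv2.imwrite('pics/crop.png',cv2.resize(im[195:280,335:495],None,fx=5,fy=5,interpolation=cv2.INTER_CUBIC))
def rect(p): 
    r=cv2.minAreaRect((p*1000).astype(np.float32)); return np.round(cv2.boxPoints(r),1).tolist(), np.round(r[0],1),np.round(r[1],1),round(r[2],2)
for n in("scene","side"):
    im=cv2.imread(f'pics/{n}0.png'); W=np.load(f'{n}0.npy'); z=W[...,2]
    hsv=cv2.cvtColor(im,cv2.COLOR_BGR2HSV)
    roi=np.zeros(z.shape,bool)
    if n=="scene": roi[205:265,340:490]=1
    else: roi[155:255,203:300]=1
    # rack+blocks above table
    white=(hsv[...,1]<60)&(hsv[...,2]>110)
    # tabs
    m=(roi&(z>.062)&(z<.105)&white).astype(np.uint8)
    k,l,st,ce=cv2.connectedComponentsWithStats(m)
    for i in range(1,k):
        if st[i,4]>25:
            p=W[l==i]; print(n,'tab px',ce[i].round(),st[i,4],'mean',p.mean(0).round(4),'x',np.percentile(p[:,0],[3,97]).round(4),'y',np.percentile(p[:,1],[3,97]).round(4),'zmax',np.percentile(p[:,2],98).round(4))
            t=p[p[:,2]>.088]
            if len(t)>4: print('   top',len(t),t.mean(0).round(4), rect(t[:,:2])[1:])
    b=W[roi&(z>.02)&(z<.12)]; print(n,'row',rect(b[:,:2]))
    # tray
    roi[:]=0
    if n=="scene": roi[220:305,170:285]=1
    else: roi[260:385,290:470]=1
    a=W[roi&(z>.0115)&(z<.03)]; print(n,'rim',len(a),rect(a[:,:2]),np.percentile(a[:,2],95))
    sel=im[...];
```

```text
scene tab px [381. 223.] 217 mean [0.5715 0.1076 0.0825] x [0.5631 0.5763] y [0.0943 0.1211] zmax 0.0981
   top 86 [0.5699 0.1075 0.0942] (array([569.4, 107.9]), array([27.8, 16.9]), 68.29)
scene tab px [416. 223.] 216 mean [0.5841 0.1786 0.0831] x [0.574  0.5895] y [0.1654 0.1915] zmax 0.0973
   top 92 [0.5826 0.1786 0.094 ] (array([581.3, 179.3]), array([30. , 15.5]), 75.99)
scene tab px [452. 224.] 224 mean [0.5961 0.2518 0.0825] x [0.5745 0.6022] y [0.2369 0.2804] zmax 0.0979
   top 86 [0.596  0.2499 0.0943] (array([596.1, 250.9]), array([30.5, 15.3]), 82.92)
scene row ([[435.3999938964844, 70.80000305175781], [588.9000244140625, 35.29999923706055], [651.5999755859375, 306.29998779296875], [498.1000061035156, 341.8999938964844]], array([543.5, 188.6]), array([278.2, 157.6]), 76.96)
scene rim 792 ([[468.29998779296875, -313.5], [645.9000244140625, -316.70001220703125], [649.4000244140625, -126.5999984741211], [471.70001220703125, -123.30000305175781]], array([ 558.8, -220. ]), array([190.1, 177.7]), 88.96) 0.01995187149531913
side tab px [233. 174.] 177 mean [0.592  0.2457 0.0822]
[... 272 characters left out ...]
rray([578.7, 176.8]), array([29.6, 11.9]), 76.61)
side tab px [261. 202.] 213 mean [0.5633 0.1002 0.083 ] x [0.5588 0.5709] y [0.0804 0.1187] zmax 0.0982
   top 85 [0.5642 0.1023 0.0949] (array([565.8, 104.6]), array([30.7, 13.1]), 77.74)
side row ([[390.5, 89.4000015258789], [550.7000122070312, -37.599998474121094], [822.0999755859375, 304.6000061035156], [661.7999877929688, 431.6000061035156]], array([606.3, 197. ]), array([436.8, 204.5]), 51.59)
side rim 1809 ([[470.20001220703125, -316.29998779296875], [643.2999877929688, -319.29998779296875], [646.5999755859375, -126.9000015258789], [473.5, -123.9000015258789]], array([ 558.4, -221.6]), array([192.5, 173.1]), 89.01) 0.020081292429937607
```

View pics/crop.png

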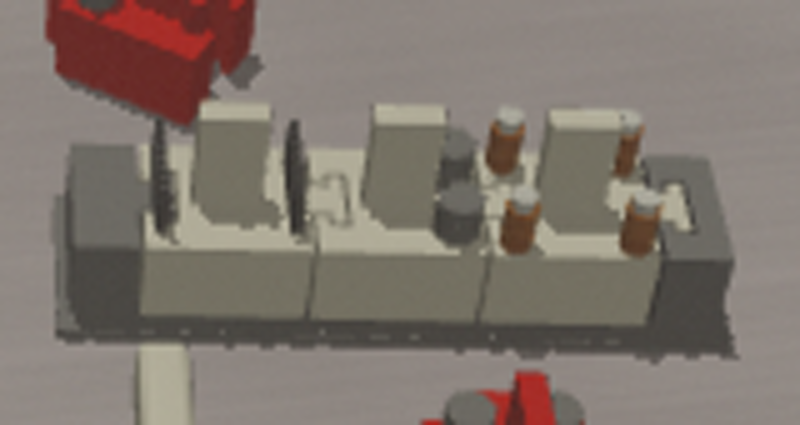

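The crop confirms it: the left tab, at (235,165) in the crop, has the two dark blades on either side. The middle block has the pots on its +y side and the right one has the four amber vials. The row is yawed about -10.4°. The tab tops read z≈0.097 (expected 0.096), their spacing is 72.7 mm, and the tray measures about 190×173 mm, centred at (0.5586,-0.221) and yawed about -1°. I'll move above the blade tab.

```bash
python3 -m pendant '[[85,[-30,-20,0],0.1],[85,[-60,-42,0],0.2],[85,[-90,-64,0],0.3],[85,[-120,-86,0],0.4],[85,[-150,-108,0],0.5],[85,[-183,-132,0],0.6],[85,[-216,-156,0],0.7],[85,[-250,-180,0],0.8],[85,[-284,-205,0],0.9],[85,[-318,-230,0],1.0],[85,[-352,-254,0],1.1],[85,[-386,-279,0],1.2],[85,[-420,-303,0],1.3],[85,[-450,-325,0],1.4],[85,[-475,-343,0],1.496],[85,[-498,-360,0],1.496],[85,[-514,-372,0],1.496],[85,[-523,-378,0],1.496],[85,[-523,-378,0],1.496],[85,[-523,-378,0],1.496]]' 40
python3 - <<'E'
from h import *
s=readout.read_state(); print(np.round(s['tcp_pos'],4),np.round(s['tcp_rot'],4),np.round(s['q'],2))
im,W,K=grab("wrist"); cv2.imwrite('pics/w1.png',im); np.save('w1.npy',W)
z=W[...,2]; hsv=cv2.cvtColor(im,cv2.COLOR_BGR2HSV)
m=((z>.090)&(z<.102)&(hsv[...,1]<70)).astype(np.uint8)
k,l,st,ce=cv2.connectedComponentsWithStats(m)
for i in range(1,k):
    if st[i,4]>60:
        p=W[l==i]; r=cv2.minAreaRect((p[:,:2]*1000).astype(np.float32)); print(ce[i].round(),st[i,4],p.mean(0).round(4),np.round(r[0],1),np.round(r[1],1),r[2])
# red near
for n in("scene","side"):
    im=cv2.imread(f'pics/{n}0.png'); W=np.load(f'{n}0.npy'); h=cv2.cvtColor(im,cv2.COLOR_BGR2HSV)
    red=(((h[...,0]<6)|(h[...,0]>174))&(h[...,1]>170)&(h[...,2]>70)).astype(np.uint8)
    k,l,st,ce=cv2.connectedComponentsWithStats(red)
    for i in range(1,k):
        if st[i,4]>100: p=W[l==i]; print(n,'red',ce[i].round(),np.percentile(p,[2,98],axis=0).round(3).tolist())
E
```

```text
time_s: 1.82
tcp_pos: [0.5678, 0.1075, 0.239]
tcp_rot: [0.768, 0.64, -0.0, -0.001]
wrist_force: [-0.9, 0.5, 0.2]
gripper_width: 0.0848
[0.5678 0.1075 0.239 ] [ 7.680e-01  6.404e-01 -2.000e-04 -7.000e-04] [-0.36  0.63  0.16  1.72 -0.14  0.8  -0.31]
[310.   4.] 182 [0.5895 0.2369 0.0959] [589.5 237.2] [ 4.  11.4] 79.04994201660156
[310. 108.] 918 [0.579  0.1791 0.0969] [579.  178.9] [29.1 11.5] 79.41712188720703
[310. 218.] 780 [0.5663 0.1085 0.0967] [566.3 108. ] [29.6 11.7] 79.32259368896484
scene red [364. 200.] [[0.408, 0.071, 0.029], [0.469, 0.128, 0.044]]
scene red [428. 295.] [[0.703, 0.149, 0.036], [0.769, 0.178, 0.043]]
scene red [450. 297.] [[0.729, 0.19, 0.037], [0.776, 0.215, 0.044]]
side red [303. 187.] [[nan, nan, nan], [nan, nan, nan]]
side red [195. 254.] [[nan, nan, nan], [nan, nan, nan]]
```

The wrist measurement gives the tab top at (0.566,0.108,0.097), 29.6×11.7 mm, which matches the given size and agrees with the other views. The TCP is within 1.5 mm of it and yaw is within 0.3°. The red block (x<0.47) is clear of the fingers, so I'll descend and grip.

```bash
python3 -m pendant '[[85,[0,-1,25],0],[85,[0,-1,55],0],[85,[0,-1,85],0],[85,[0,-1,115],0],[85,[0,-1,140],0],[85,[0,-1,157],0],[85,[0,-1,167],0],[85,[0,-1,172],0],[85,[0,-1,172],0],[50,[0,-1,172],0],[30,[0,-1,172],0],[20,[0,-1,172],0],[16,[0,-1,172],0],[8,[0,-1,172],0],[4,[0,-1,172],0],[4,[0,-1,172],0],[4,[0,-1,172],0]]' 50
python3 - <<'E'
from h import *
im,W,K=grab("side"); cv2.imwrite('pics/s2.png',cv2.resize(im[100:300,130:390],None,fx=3,fy=3))
E
```

```text
time_s: 3.28
tcp_pos: [0.5673, 0.1069, 0.0674]
tcp_rot: [0.768, 0.64, -0.0, -0.0]
wrist_force: [-0.1, -0.2, 2.8]
gripper_width: 0.0117
```

View pics/s2.png

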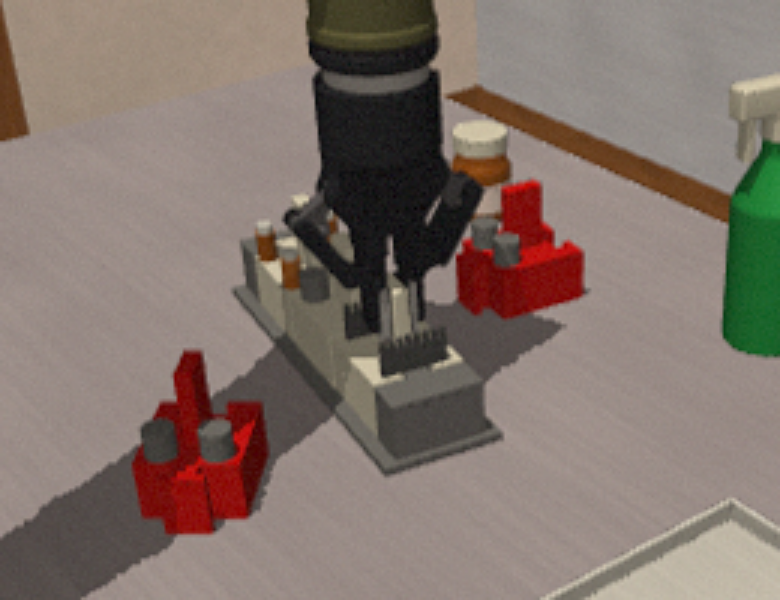

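The picture shows the tab pinched between the pads at about (400,300), with the blades at (415,355) and (355,320) untouched. The opening reads 11.7 mm, matching the tab. Next is a slow straight lift.

```bash
python3 -m pendant '[[4,[0,0,-2],0],[4,[0,0,-5],0],[4,[0,0,-9],0],[4,[0,0,-13],0],[4,[0,0,-18],0],[4,[0,0,-23],0],[4,[0,0,-28],0],[4,[0,0,-33],0],[4,[0,0,-38],0],[4,[0,0,-43],0],[4,[0,0,-48],0],[4,[0,0,-54],0],[4,[0,0,-60],0],[4,[0,0,-66],0],[4,[0,0,-71],0],[4,[0,0,-75],0],[4,[0,0,-75],0],[4,[0,0,-75],0],[4,[0,0,-75],0],[4,[0,0,-75],0]]' 50
python3 - <<'E'
from h import *
im,W,K=grab("side"); cv2.imwrite('pics/s3.png',cv2.resize(im[80:280,130:390],None,fx=3,fy=3))
s=readout.read_state(); p=s['tcp_pos']; q=s['tcp_rot']
x=np.array([q[0]**2-q[1]**2,2*q[0]*q[1]]); y=np.array([2*q[0]*q[1],q[1]**2-q[0]**2])
d=np.array([.5586,-.221])-p[:2]; print(p.round(4),'to tray: dx dy mm',(d@x*1e3).round(1),(d@y*1e3).round(1))
E
```

```text
time_s: 5.0
tcp_pos: [0.5672, 0.1069, 0.1419]
tcp_rot: [0.768, 0.64, -0.0, -0.0]
wrist_force: [0.5, -0.5, -3.6]
gripper_width: 0.0114
[0.5672 0.1068 0.1419] to tray: dx dy mm -324.0 50.5
```

View pics/s3.png

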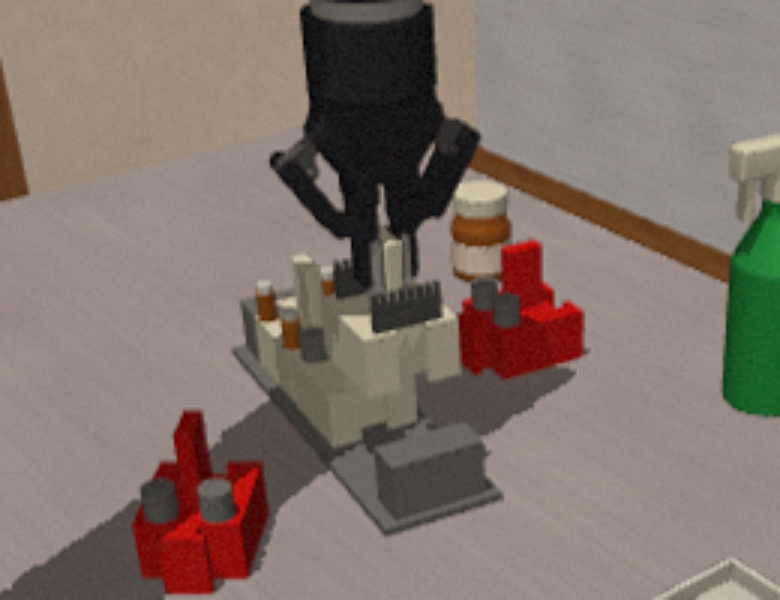

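The blade block is clear and upright, with its underside above the grey end block and the neighbours still seated at crop (300,290)/(285,300). I'll carry it over the tray.

```bash
python3 -m pendant '[[4,[-4,1,0],0],[4,[-12,2,0],0],[4,[-24,4,0],0],[4,[-40,6,0],0],[4,[-60,9,0],0],[4,[-82,13,0],0],[4,[-106,17,0],0],[4,[-130,20,0],0],[4,[-154,24,0],0],[4,[-178,28,0],0],[4,[-202,32,0],0],[4,[-226,35,0],0],[4,[-250,39,0],0],[4,[-272,42,0],0],[4,[-292,45,0],0],[4,[-308,48,0],0],[4,[-318,49,0],0],[4,[-324,50,0],0],[4,[-324,50,0],0],[4,[-324,50,0],0]]' 50
python3 - <<'E'
from h import *
im,W,K=grab("side"); cv2.imwrite('pics/s4.png',im)
s=readout.read_state(); print(s['gripper_width'])
# underside height: lowest visible white block points over tray
z=W[...,2]; h=cv2.cvtColor(im,cv2.COLOR_BGR2HSV)
m=(abs(W[...,0]-.5586)<.06)&(abs(W[...,1]+.221)<.07)&(h[...,1]<70)&(h[...,2]>90)&(z>.04)
print(m.sum(),np.percentile(z[m],[0,1,2,5,10]).round(4), np.percentile(W[m],[1,99],axis=0).round(3))
E
```

```text
time_s: 6.72
tcp_pos: [0.5582, -0.2202, 0.1421]
tcp_rot: [0.768, 0.64, 0.0, -0.001]
wrist_force: [0.0, 1.4, -3.7]
gripper_width: 0.0113
0.0114436599761767
2634 [0.0808 0.0827 0.0835 0.086  0.0897] [[ 0.507 -0.26   0.083]
 [ 0.585 -0.18   0.318]]
```

View pics/s4.png

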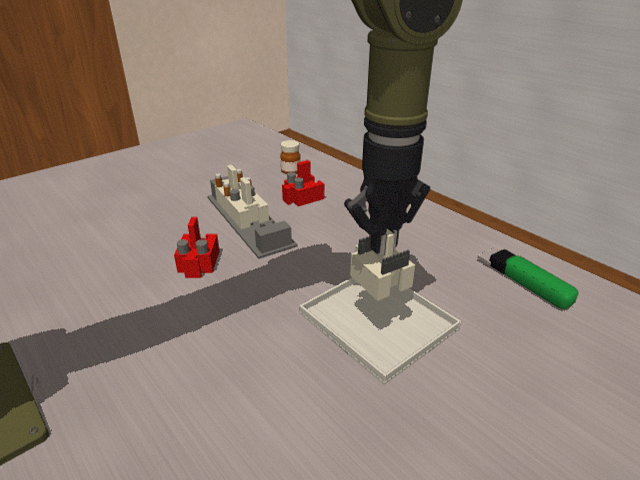

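The block hangs level over the tray centre at px (383,272), with its underside at z≈0.081. It needs to go down about 77 mm to the floor.

```bash
python3 -m pendant '[[4,[0,0,4],0],[4,[0,0,12],0],[4,[0,0,22],0],[4,[0,0,32],0],[4,[0,0,42],0],[4,[0,0,52],0],[4,[0,0,60],0],[4,[0,0,66],0],[4,[0,0,70],0],[4,[0,0,72],0],[4,[0,0,74],0],[4,[0,0,75],0],[4,[0,0,76],0],[4,[0,0,76.5],0],[4,[0,0,77],0],[4,[0,0,77],0]]' 50
```

```text
time_s: 8.1
tcp_pos: [0.5585, -0.2209, 0.0655]
tcp_rot: [0.768, 0.64, 0.0, 0.0]
wrist_force: [-0.5, -0.2, -2.9]
gripper_width: 0.0114
```

```bash
python3 -m pendant '[[4,[0,0,0.5],0],[4,[0,0,1],0],[4,[0,0,1],0]]' 50
```

```text
time_s: 8.35
tcp_pos: [0.5585, -0.221, 0.0654]
tcp_rot: [0.768, 0.64, 0.0, 0.0]
wrist_force: [-2.9, 1.4, 4.9]
gripper_width: 0.0112
```

The wrist force went from -3 to +5 N, so the block is on the floor. I'll open gently and retreat upward.

```bash
python3 -m pendant '[[16,[0,0,0],0],[22,[0,0,0],0],[35,[0,0,0],0],[50,[0,0,0],0],[60,[0,0,0],0],[60,[0,0,0],0],[60,[0,0,-5],0],[60,[0,0,-15],0],[60,[0,0,-30],0],[60,[0,0,-50],0],[60,[0,0,-75],0],[60,[0,0,-100],0],[60,[0,0,-125],0],[60,[0,0,-150],0],[60,[0,0,-165],0],[60,[0,0,-170],0],[60,[0,0,-170],0]]' 50
python3 - <<'E'
from h import *
im,W,K=grab("side"); cv2.imwrite('pics/s5.png',im)
im2,W2,_=grab("scene")
for n,i,w in(("side",im,W),("scene",im2,W2)):
    z=w[...,2]; h=cv2.cvtColor(i,cv2.COLOR_BGR2HSV)
    m=(abs(w[...,0]-.5586)<.075)&(abs(w[...,1]+.221)<.085)&(h[...,1]<70)&(h[...,2]>90)&(z>.03)&(z<.12)
    for a,b in((.035,.048),(.086,.105)):
        p=w[m&(z>a)&(z<b)]; print(n,len(p),p.mean(0).round(4),np.percentile(p[:,2],[50,98]).round(4))
    w0=np.load(n+'0.npy'); roi=np.zeros(z.shape,bool)
    if n=='scene': roi[205:265,400:490]=1
    else: roi[155:215,203:257]=1
    mm=roi&(w0[...,2]>.03)&(w0[...,2]<.11)
    print(n,'neighbour px depth change mm',np.nanmedian(abs(w-w0)[mm],axis=0)*1e3, np.nanmedian((w-w0)[mm],axis=0)*1e3)
E
```

```text
time_s: 9.77
tcp_pos: [0.5591, -0.2212, 0.2363]
tcp_rot: [0.768, 0.64, 0.001, 0.002]
wrist_force: [0.8, 0.3, -0.1]
gripper_width: 0.0601
side 792 [ 0.5439 -0.2237  0.0434] [0.0446 0.0467]
side 171 [ 0.556  -0.2231  0.0929] [0.094  0.0964]
side neighbour px depth change mm [0.9081286  1.5960248  0.91093095] [ 0.25973466  0.45256196 -0.25069409]
scene 585 [ 0.5726 -0.2124  0.0427] [0.043  0.0471]
scene 96 [ 0.561  -0.2195  0.0916] [0.092  0.0956]
scene neighbour px depth change mm [1.61972425 0.76865091 1.62184452] [-0.12167447  0.059259   -0.12462247]
```

View pics/s5.png

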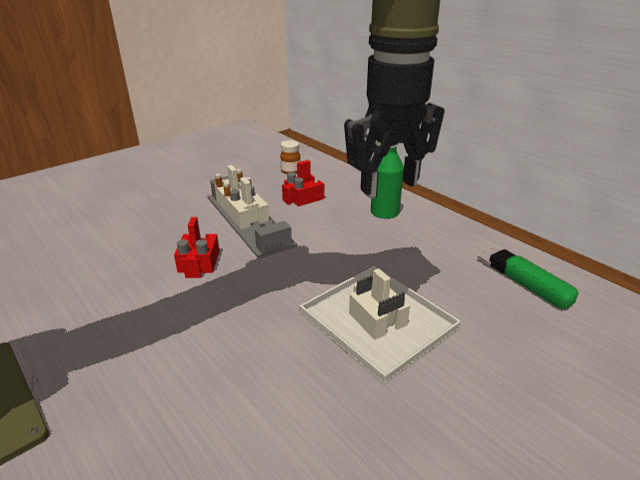

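The block stands upright in the tray at px (380,308). Its top is at z≈0.044 and the tab top at about 0.094–0.096, so it is flat on the floor. The neighbours have not moved and the gripper is clear, so I'm handing in.

```bash
python3 -c "
from workcell import ticket; print(ticket.job_done())"
```

```text
the job is handed in; nothing more can be done
None
```

The blade block is now upright and flat on the tray floor, and the job was handed in at about 10 s of the 43 s allowed. I gripped it by its tab, lifted it 75 mm straight up out of the row, carried it over and set it down gently. The hand-in reports no verdict.

- **Blade block:** its tab top is about 2 mm from the tray centre. The body top reads z≈0.044 m and the tab top about 0.095 m, as expected for a block resting on the 4 mm floor.
- **Neighbours:** the vial and pot blocks moved less than 0.5 mm by median depth change, which is within camera noise.
- **Gripper:** it is about 170 mm above the release point with near-zero wrist force.

No check failed. Before the grasp, the cameras disagreed by up to 4 mm on the tab position, and I settled that with the wrist view.

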